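# Clamp a workpiece in a bench press with a guarded lever

### The job

On the fabrication bench, slide the round blank with its welded flat bar sideways along the press's base plate, without lifting it off the plate, until the blank sits centred in the scribed ring under the press pad. Then flip the safety catch all the way over, and only after that pull the lever by its crossbar towards the press's front, right down to its stop, so that the pad presses on the blank. The lever springs back, so finish while still holding the crossbar down; leave the hammer, the can and the loose flange where they are.

Things in the scene. Friction and masses are not known exactly. Their poses are not given: they have to be found in the camera images.
- ring_centre (a point): Centre of the scribed ring (86 mm across) on top of the fixed press's grey base plate, 10 mm above the table, straight below the press pad. Its axes are the press's: x points from the press's front (robot's side) to its back, y to the press's left, z up. The press may be turned up to 0.15 rad.
- press: The fixed press; origin on the table under the ring, same axes. Plate 250 x 430 mm. Green column and head at the back on the centre line: head 56 mm wide, from x = -27 mm rearwards, 85 to 145 mm above the table; column up to 150 mm. Catch post at x = -30, y = -95 mm, lever at y = -130 mm. Scribed lines at y = 50 to 197 mm mark the loading bay.
- work: Loose dark steel workpiece, 0.52 to 0.78 kg: round blank 80 mm across, 10 mm thick, with a flat bar on edge (8 mm thick, 30 mm high) welded on. Origin: centre of the blank's underside, z up; the bar runs along -x, 35 to 155 mm from the origin, to the press's front. Starts in the loading bay, 120 to 160 mm left of the ring, turned up to 0.12 rad from the press's axes.
- disc_centre (a point): Centre of the workpiece's round blank, half-way up its 10 mm thickness (5 mm above the plate while it lies flat).
- bar_grip (a point): Point on the workpiece's flat bar 105 mm from the blank's centre, half-way up the bar (15 mm above the plate), midway in its 8 mm thickness; a good place to take it from above, clear of the press head. Same axes as the workpiece.
- pad: Round dark press pad, 32 mm across, on the ram above the ring; origin at the centre of its underside, 38 mm above the plate when up. It comes down 30 mm per radian of lever and is sprung: it meets the blank at about 0.93 rad of the lever and presses with some 15 N at the lever's stop.
- catch (a joint): Safety catch, a steel crank on a post in front of the lever, turning about a front-to-back axle: 0 = locked (paddle upright, hook across the front of the lever, which then moves only about 0.2 rad). Grows as the paddle tips to the press's left (+y), stop at 1.35 rad; lever free above 1.1 rad. Friction 0.05 N m: stays where left. May start up to 0.12 rad tipped.
- catch_hinge (a point): Point on the catch's axle below the paddle (fixed, press axes), 165 mm above the table. The paddle is 20 mm wide front to back, 8 mm thick, and reaches 62 mm from here; the hook lies 42 mm further back, 45 mm long to the press's right when locked.
- catch_tip (a point): Middle of the free top end of the catch paddle, 62 mm from the axle; straight above the hinge when locked.
- lever (a joint): Lever of the press, turning about a left-to-right axle: 0 = up at rest, leaning 0.3 rad from upright to the back (+x); grows as its top is pulled to the front (-x) and down, stop at 1.25 rad (leaning 0.95 rad to the front). Springs back: the pull at the crossbar is about 3 N at 0, 11 N at the stop.
- lever_hinge (a point): Point on the lever's axle line (fixed, press axes, 115 mm above the table), in the plane of the crossbar's origin.
- lever_bar: Crossbar of the lever: steel round sleeve 16 mm thick, free to turn on its own axis (its x and z axes turn with it), lying left to right, on the press's right side of the 14 mm round lever arm. Origin: on its axis, 140 mm from the lever's axle and 50 mm right of the lever arm; it is 80 mm long. Take it here from above, fingers in front and behind.
- hammer: Bystander: hammer lying on the table to the right of the press. Leave alone.
- spray: Bystander: spray can, 60 mm across and 170 mm tall, standing to the left. Leave alone.
- flange: Bystander: loose steel ring 90 mm across, 12 mm thick, lying to the left. Leave alone.
Not all that is in view belongs to the job. What is meant by the work is not red, and is the larger of those in its own colour.

How it is judged:
On the way, in this order (a step that is already met when the one before it is completed fails the run):
1. the blank lies flat and at rest within the ring, catch still locked and lever up (horizontal distance between disc_centre and ring_centre below 0.013 m and height (world z) of disc_centre below 0.019 m and angle between work's own z axis and vertical below 0.06 rad and value of joint catch below 0.4 rad and value of joint lever below 0.25 rad and linear speed of work below 0.01 m/s), for 0.2 s.
2. the catch is flipped over with the lever still up (horizontal distance between disc_centre and ring_centre below 0.013 m and value of joint catch above 1.1 rad and value of joint lever below 0.25 rad), for 0.1 s.
3. the lever is pulled down to its stop, the pad pressing on the blank (horizontal distance between disc_centre and ring_centre below 0.013 m and value of joint each of catch, lever above 1.1 rad and contact force between pad and work above 4 N), for 0.2 s.
At the end, for the whole second after the job is handed in: Held for the last second: lever beyond 1.1 rad with the fingers on its crossbar (over 1.5 N), catch beyond 1.1 rad, pad pressing on the blank with over 4 N, blank flat on the plate with its centre within 13 mm of the ring's centre (all of step 3 and height (world z) of disc_centre below 0.019 m and angle between work's own z axis and vertical below 0.06 rad and contact force between the fingers and lever_bar above 1.5 N); the arm keeps its last pose, push and grip.
It fails at once if the workpiece is lifted off the plate (more than about 8 mm) or tipped (height (world z) of disc_centre above 0.023 m or height (world z) of bar_grip above 0.035 m or angle between work's own z axis and vertical above 0.25 rad).
It fails at once if the lever is forced past the locked catch (value of joint lever above 0.45 rad and value of joint catch below 0.8 rad).
It fails at once if the hammer, can or flange is disturbed (moved over 30 mm) (distance of any of hammer, spray, flange from where it was at the start of the episode above 0.03 m).
It also fails if it takes over 61 s, if anything falls off the work surface, if the arm or the gripper's body presses on something with over 40 N, if the wrist force passes 120 N, or if a joint passes its speed limit or range.

### The arm

A 6-joint arm with a two-finger parallel gripper is mounted at the origin on the work surface. World frame = base frame: x ahead of the robot, y to its left, z up, the work surface at z = 0. Lengths are in m, angles in rad, forces in N, time in s.
With the tool pointing down it reaches from about 0.35 to 1 m from the base axis. Payload 7.1 kg.
Tool frame: the origin (TCP) lies midway between the tips of the shut fingers; the grasp point (between the pads) lies 19 mm behind it (env.tcp_to_grasp is the distance from the TCP to the grasp point, in m); x points along the fingers, z is the direction in which the jaws open and shut, and the axes are right-handed (so a half turn about x gives the same grasp; the last joint's range is limited). The gripper opens to 85 mm and grips with 20 to 120 N. Pads are 22 mm wide; open, the fingers measure 114 mm over their backs; the gripper's body (76 mm by 85 mm) begins 54 mm behind the grasp point. The pads swing forward as they close: fully open they stand 13 mm farther back than shut.
Start: joints at [-1.254, 0.423, 1.63, -0, 1.089, -0.019], TCP at [0.206, -0.59, 0.231] pointing down, gripper open.
Joint ranges: [-3, 3], [-0.9, 2.11], [0.09, 2.58], [-1.31, 4.45], [0.11, 2.69], [-2.54, 2.54]. Speed limits (rad/s): [2.39, 2.39, 3.01, 3.14, 3.14, 3.14].

### API

Orientations are given as a unit quaternion [x, y, z, w].
In Python, from bench import monitor, imaging, env gives the robot as it stands.
- The arm moves only by the tool arm_command, never from a script. Its argument "series" is text: rows parted by semicolons, each of 5 numbers parted by spaces: the opening in per cent of the stroke, from 0 (shut) to 100 (fully open), then the shift along the tool's x, y, z in m, then the turn about the tool's x in degrees. A call has 1 to 12 rows; each row is the pose to reach, as a shift and turn from the pose commanded when the call began, along the tool's axes at that moment; what a row does not reach only later rows make up. A row lasts 1/10 s, in which the tool goes at most 50 mm and 8.59 degrees, less where a joint would pass 70% of its speed; a pose out of reach is approached as far as the arm can. A call with a gripper value outside its range is refused whole. The fingers move at their own pace and stop on an object; "force" is the grip in N (left out, the last holds). Time passes only in rows, so rows that repeat a pose let the fingers close. It gives the time, the measured TCP pose, the force and the opening at its end, in the units of the state.
- monitor.get_state(): the state, without advancing time (a new reading comes with each control period).
- imaging.camera(name): name is "scene" or "top" or "wrist"; returns a dict with "img" (400x640x3 uint8, blue, green, red), "depth" (400x640 float32, m along the optical axis (not along the pixel's ray), 0 where there is no reading), "vertical_fov" (degrees; the focal length in pixels is half the picture's height over the tangent of half this angle, whatever the lens; pixels are square), "cx", "cy" (the principal point, pixels), "position" and "attitude" of the camera in the world; the wrist camera has in their place "T_tool_cam" (4x4, takes a point from camera to tool coordinates, whose origin is the TCP and whose axes are the tool frame's). Camera axes: x right, y down, z forward; pixel columns grow to the right and rows downward; lengths in m; the calibration is good to about 2 mm. The wrist camera is an equidistant fisheye: a pixel r from the principal point sees the ray r / f radians off the axis. A picture is of the moment at which its call begins: read the wrist's pose just before it.
- env.job_done(): hands the job in, once; it reports no verdict.
The state is a dict: "clock": time; "q": joint angles; "qvel": joint speeds; "effort": joint torques, N m; "eef_pos": TCP position; "ee_rot": TCP orientation; "ft_force": force on the tool from outside, world axes, zero at the start; "wrist_torque": the same for the moment, N m; "finger_gap": finger opening in m.
Only numpy, scipy, OpenCV 4.12 (cv2) and the standard library are available. Lean on these libraries where they do the work, as an engineer would, in place of code of your own. Each camera call takes 0.05 s, during which the arm holds its last target. There are 200 camera calls.

## Working session

There is one attempt and no reset: what is moved stays moved. The work goes in short steps, Python scripts to look and compute and a tool call to move; the robot and the scene stay as the last step left them, time stands still between calls to the robot, and variables do not carry over. Pictures are saved under pics/ and viewed, about 8 in all and at most 12, crops included, and the job is handed in when it is done.

Besides the shell and the picture viewer there is one more tool, called after "Call:" as name(argument=value, ...) on one line, values as JSON. arm_command: Moves the arm, as the interface text tells. Its arguments: {"type":"object","properties":{"series":{"type":"string"},"force":{"type":"number"}},"required":["series"]}

```bash
ls; mkdir -p pics; cat > h.py <<'E'
import numpy as np, cv2
from scipy.spatial.transform import Rotation as R
from bench import monitor, imaging, env
def snap(n,tag):
    s=monitor.get_state(); c=imaging.camera(n)
    np.save(f'pics/{tag}.npy',{'c':c,'s':s},allow_pickle=True); cv2.imwrite(f'pics/{tag}.png',c['img']); return c
def load(tag):
    return np.load(f'pics/{tag}.npy',allow_pickle=True).item()
def pose(d):
    c=d['c']
    if 'T_tool_cam' in c:
        T=np.array(c['T_tool_cam']);Rt=R.from_quat(d['s']['ee_rot']).as_matrix()
        return Rt@T[:3,:3], Rt@T[:3,3]+np.array(d['s']['eef_pos'])
    a=np.array(c['attitude'],float)
    Rm=a if a.shape==(3,3) else R.from_quat(a).as_matrix()
    return Rm,np.array(c['position'])
def ray(d,u,v):
    c=d['c'];f=200/np.tan(np.radians(c['vertical_fov'])/2);x,y=u-c['cx'],v-c['cy']
    if 'T_tool_cam' in c:
        r=np.hypot(x,y);t=r/f;k=np.sin(t)/max(r,1e-9);return np.array([x*k,y*k,np.cos(t)])
    return np.array([x/f,y/f,1.])
def at_z(d,u,v,z):
    Rm,p=pose(d);r=Rm@ray(d,u,v);return p+r*(z-p[2])/r[2]
def at_d(d,u,v):
    Rm,p=pose(d);r=ray(d,u,v);return p+Rm@(r/r[2]*d['c']['depth'][int(v),int(u)])
E
python3 - <<'E'
from h import *
for n in('scene','top'):
    c=snap(n,n+'0');print(n,c['vertical_fov'],c['cx'],c['cy'],c['position'],c['attitude'])
s=monitor.get_state();print(s)
E
```

```text
pics
scene 50.102520608569556 319.4084714751978 203.8165920599819 [ 1.03291738 -0.39659014  1.09464459] [ 0.86464809  0.40052451 -0.13124617 -0.27338296]
top 46.29688682126222 323.3851579051247 199.68023060206355 [0.29809176 0.00635556 1.38753158] [-0.70309614  0.70534869 -0.05709368  0.06985243]
{'clock': 0.1, 'q': array([-1.25400676e+00,  4.23787886e-01,  1.63059603e+00, -3.96908450e-07,
        1.08858960e+00, -1.90095230e-02]), 'qvel': array([ 9.54802418e-04, -2.94948487e-03,  4.65696483e-05, -5.39862231e-04,
       -8.87381877e-04,  5.37349034e-05]), 'effort': array([-2.92634477e-04, -5.58428049e+01, -2.82446086e+01, -3.50329071e-05,
        2.91714896e-03,  4.06076776e-05]), 'eef_pos': array([ 0.20582042, -0.58962659,  0.23061566]), 'ee_rot': array([ 0.40970301,  0.57691746, -0.40912284,  0.5761321 ]), 'ft_force': array([-0.25998319, -0.55562712,  0.13518094]), 'wrist_torque': array([0.01529128, 0.0436185 , 0.00384018]), 'finger_gap': 0.08565588413000416}
```

View pics/scene0.png

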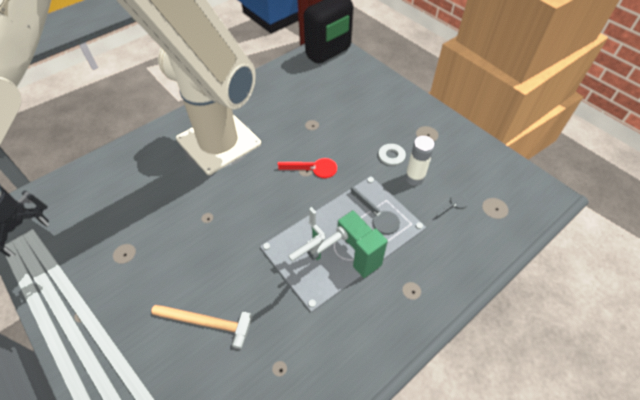

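View pics/top0.png

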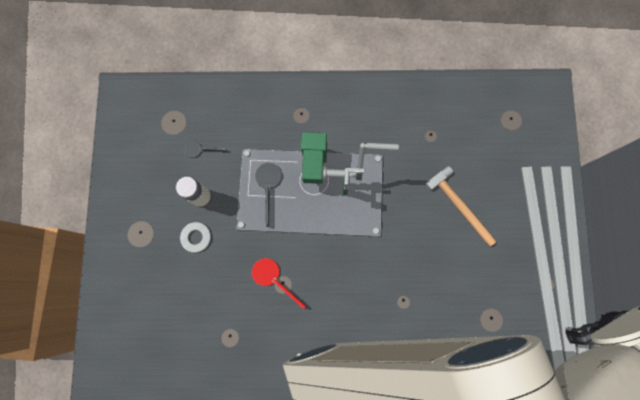

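Candidates for the work: the dark blank with bar on the plate at top (268,177), the red one at (266,272), which is excluded by colour, and the small dark one at (195,149), which is the smaller of its colour. I choose (268,177) and check it in an enlarged crop.

```bash
python3 - <<'E'
from h import *
d=load('top0');i=d['c']['img'][130:250,225:415]
cv2.imwrite('pics/crop1.png',cv2.resize(i,None,fx=4.2,fy=4.2,interpolation=cv2.INTER_CUBIC))
E
```

```text
(no output)
```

View pics/crop1.png

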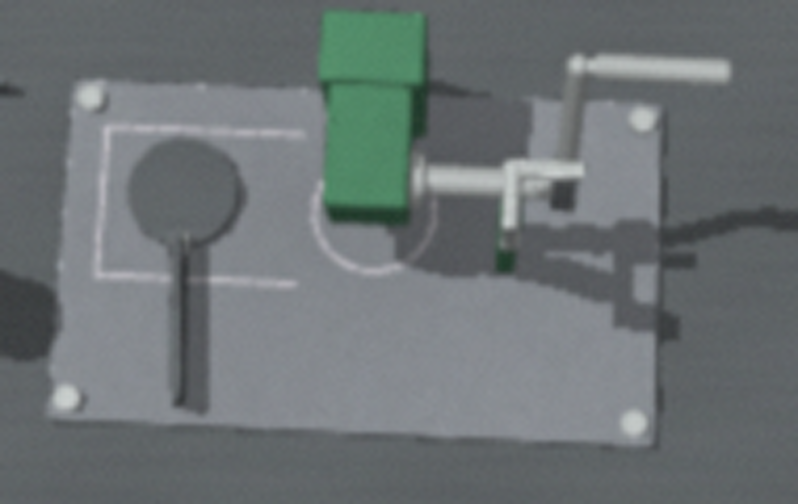

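The crop shows the blank at about (185,192), with its bar running down to (180,405). The ring arc centre is at about (374,209), and the plate bolts are at (90,97), (643,119), (633,424) and (66,398).

```bash
python3 - <<'E'
from h import *
np.set_printoptions(precision=4,suppress=True)
d=load('top0');P=lambda u,v,z:at_z(d,225+u/4.2,130+v/4.2,z)
b=[P(*p,.012) for p in [(90,97),(643,119),(633,424),(66,398)]];print(np.array(b))
y1=b[0]-b[1];y2=b[3]-b[2];x1=b[0]-b[3];x2=b[1]-b[2]
print('yaw',[np.arctan2(-v[0],v[1]) for v in(y1,y2)],[np.arctan2(v[1],v[0]) for v in(x1,x2)],[np.linalg.norm(v) for v in (y1,y2,x1,x2)])
print('ring',P(374,209,.01)); k=P(185,192,.02);e=P(180,405,.04);print('blank',k,'barend',e,np.linalg.norm((k-e)[:2]),np.arctan2((k-e)[1],(k-e)[0]))
print('catch tip',P(512,163,.227),'leverbar ends',P(590,67,.249),P(730,70,.249),'arm',P(576,62,.249))
s=load('scene0')
g=cv2.resize(s['c']['img'][170:320,250:440],None,fx=4.2,fy=4.0,interpolation=cv2.INTER_CUBIC);cv2.imwrite('pics/crop2.png',g)
print(R.from_quat(d['s']['ee_rot']).as_matrix())
E
```

```text
[[ 0.6939  0.2659  0.012 ]
 [ 0.6747 -0.135   0.012 ]
 [ 0.4537 -0.123   0.012 ]
 [ 0.4736  0.2768  0.012 ]]
yaw [np.float64(-0.04774579293875435), np.float64(-0.0497640847257723)] [np.float64(-0.049301218265377936), np.float64(-0.05406284063102835)] [np.float64(0.4013340445255526), np.float64(0.40027974219545265), np.float64(0.22051247399813587), np.float64(0.2213245039902992)]
ring [0.6097 0.0592 0.01  ]
blank [0.6207 0.1942 0.02  ] barend [0.4649 0.192  0.04  ] 0.15584934510689963 0.014068699683385318
catch tip [ 0.5888 -0.0329  0.227 ] leverbar ends [ 0.6423 -0.0796  0.249 ] [ 0.6398 -0.1634  0.249 ] arm [ 0.6455 -0.0712  0.249 ]
[[-0.0004  0.9442  0.3295]
 [ 0.0014  0.3295 -0.9442]
 [-1.      0.     -0.0015]]
```

View pics/crop2.png

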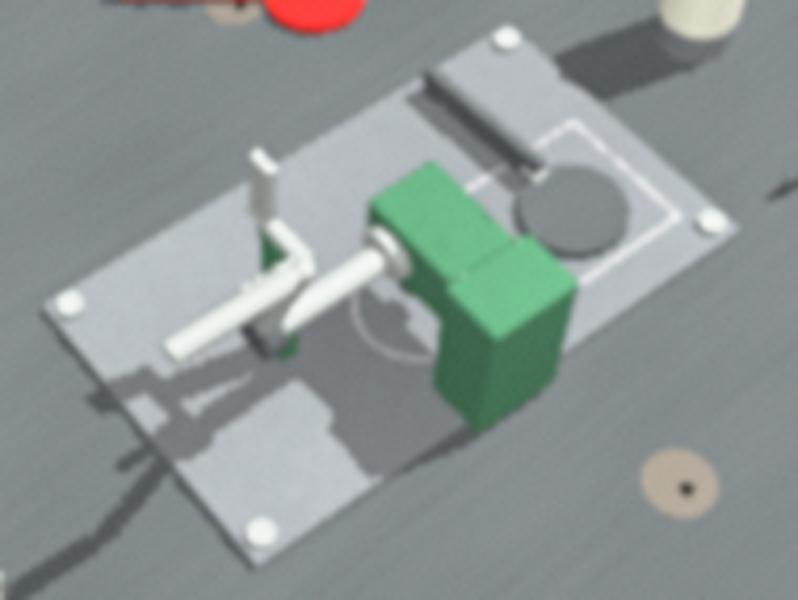

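The scene crop shows the catch paddle upright at crop (262,185), the crossbar from (175,350) to (300,265), and the blank in the bay at (572,210). The geometry is consistent: plate bolts imply yaw -0.05 and ring at about (0.609, 0.0595). The blank sits 136 mm left and the bar is 155 mm long, as given. Next I'll go above the bar.

```bash
cat >> h.py <<'E'
np.set_printoptions(precision=4,suppress=True)
RING=np.array([.609,.0595]);PY=-.05
def pw(x,y,z): # press -> world
    c,s=np.cos(PY),np.sin(PY);return np.array([RING[0]+c*x-s*y,RING[1]+s*x+c*y,z])
def go(target,zang=None):
    """shift in tool axes to world TCP target; turn (deg) so that tool z points at world angle zang"""
    s=monitor.get_state();M=R.from_quat(s['ee_rot']).as_matrix()
    sh=M.T@(np.array(target)-s['eef_pos']);a=np.arctan2(M[1,2],M[0,2])
    t=0 if zang is None else -np.degrees((zang-a+np.pi)%(2*np.pi)-np.pi)
    print('t',s['clock'],'tcp',s['eef_pos'],'ft',s['ft_force'],'gap',s['finger_gap'],'-> shift',sh,'turn',round(t,2));return sh,t
E
python3 - <<'E'
from h import *
go([.516,.193,.23],-np.pi/2+.014)
E
```

```text
t 0.1 tcp [ 0.2058 -0.5896  0.2306] ft [-0.26   -0.5556  0.1352] gap 0.08565588413000416 -> shift [ 0.0015  0.5507 -0.6367] turn 18.44
```

Call:
arm_command(series="100 0 0.551 -0.637 18.4;100 0 0.551 -0.637 18.4;100 0 0.551 -0.637 18.4;100 0 0.551 -0.637 18.4;100 0 0.551 -0.637 18.4;100 0 0.551 -0.637 18.4;100 0 0.551 -0.637 18.4;100 0 0.551 -0.637 18.4;100 0 0.551 -0.637 18.4;100 0 0.551 -0.637 18.4;100 0 0.551 -0.637 18.4;100 0 0.551 -0.637 18.4", force=40)

```text
clock: 1.3
eef_pos: [0.4272, -0.0302, 0.2314]
ee_rot: [0.496, 0.504, -0.496, 0.504]
ft_force: [0.3, -0.9, -0.5]
finger_gap: 0.0857
```

```bash
python3 - <<'E'
from h import *
go([.516,.193,.20],-np.pi/2+.014)
E
```

```text
t 1.3 tcp [ 0.4272 -0.0302  0.2314] ft [ 0.3487 -0.8647 -0.4632] gap 0.08574421579983675 -> shift [ 0.0314  0.092  -0.2219] turn 0.04
```

Call:
arm_command(series="100 0.031 0.092 -0.222 0;100 0.031 0.092 -0.222 0;100 0.031 0.092 -0.222 0;100 0.031 0.092 -0.222 0;100 0.031 0.092 -0.222 0;100 0.031 0.092 -0.222 0;100 0.031 0.092 -0.222 0")

```text
clock: 2.0
eef_pos: [0.5152, 0.1917, 0.1995]
ee_rot: [0.495, 0.504, -0.496, 0.504]
ft_force: [0.5, 0.2, -0.7]
finger_gap: 0.0853
```

```bash
python3 - <<'E'
from h import *
snap('wrist','w1');go([.516,.193,.10],-np.pi/2+.014)
d=load('w1');print(d['c']['vertical_fov'],d['c']['cx'],d['c']['cy'],d['c']['T_tool_cam'])
E
```

```text
t 2.05 tcp [0.515  0.1908 0.1998] ft [ 0.6248 -0.8642 -0.8953] gap 0.0853891089693603 -> shift [ 0.0998  0.0011 -0.0022] turn 0.08
65.70646984690485 316.63949388236034 198.97050789265563 [[ 0.0006 -0.2739  0.9618 -0.143 ]
 [ 0.0002 -0.9618 -0.2739  0.0683]
 [ 1.      0.0003 -0.0006  0.0009]
 [ 0.      0.      0.      1.    ]]
```

View pics/w1.png

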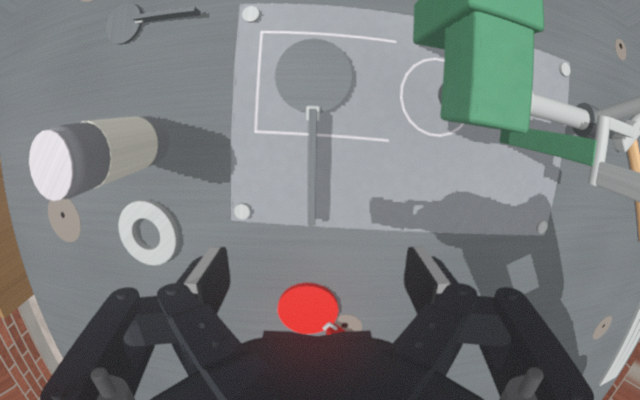

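The wrist view shows the blank at (314,76), the bar from (313,107) to (312,224), and the ring's left edge at (401,97), bottom at (438,136) and top at (436,57). The camera sits on the press side of the tool, so I will use the half-turned grasp to keep it clear of the head.

```bash
python3 - <<'E'
from h import *
d=load('w1')
k=at_z(d,314,76,.02);e=at_z(d,312,223,.04);b=at_z(d,313,110,.04)
print('blank',k,'end',e,'start',b,np.linalg.norm((k-e)[:2]),np.arctan2((b-e)[1],(b-e)[0]),np.arctan2((k-e)[1],(k-e)[0]))
l,bo,t=at_z(d,401,97,.01),at_z(d,438,136,.01),at_z(d,436,57,.01);print('ring',l,bo,t)
A=np.array([l,bo,t])[:,:2];c=np.linalg.lstsq(2*(A[1:]-A[0]),(A[1:]**2).sum(1)-(A[0]**2).sum(),rcond=None)[0];print(c,np.linalg.norm(A-c,axis=1))
b=np.array([at_z(d,*p,.012) for p in[(251,13),(566,68),(542,228),(241,212)]]);print(b)
for v in(b[0]-b[1],b[3]-b[2]):print(np.arctan2(-v[0],v[1]),np.linalg.norm(v))
m=b.mean(0);print('plate c',m, 'ring from plate',m[:2]+[.0345,-.0118])
go([.516,.193,.10],np.pi/2+.014)
E
```

```text
blank [0.6219 0.1954 0.02  ] end [0.471 0.195 0.04 ] start [0.5862 0.1956 0.04  ] 0.1508906881417768 0.005386332917743611 0.0027278039912624445
ring [0.6047 0.1012 0.01  ] [0.5645 0.0552 0.01  ] [0.6541 0.0611 0.01  ]
[0.6094 0.0565] [0.045 0.045 0.045]
[[ 0.6956  0.2645  0.012 ]
 [ 0.6771 -0.1402  0.012 ]
 [ 0.4519 -0.128   0.012 ]
 [ 0.4721  0.2769  0.012 ]]
-0.045868246276825696 0.40511501726109267
-0.04987366631911499 0.40546867783972895
plate c [0.5742 0.0683 0.012 ] ring from plate [0.6087 0.0565]
t 2.05 tcp [0.515  0.1908 0.1998] ft [ 0.6248 -0.8642 -0.8953] gap 0.0853891089693603 -> shift [ 0.0998  0.0011 -0.0022] turn -179.92
```

Call:
arm_command(series="100 0 0.001 -0.003 -15;100 0 0.001 -0.003 -30;100 0 0.001 -0.003 -45;100 0.05 0.001 -0.003 -60;100 0.1 0.001 -0.003 -90;100 0.1 0.001 -0.003 -120;100 0.1 0.001 -0.003 -179.6;100 0.1 0.001 -0.003 -179.6;100 0.1 0.001 -0.003 -179.6;100 0.1 0.001 -0.003 -179.6;100 0.1 0.001 -0.003 -179.6;100 0.1 0.001 -0.003 -179.6")

```text
clock: 3.25
eef_pos: [0.5164, 0.1924, 0.1007]
ee_rot: [-0.088, 0.702, 0.087, 0.702]
ft_force: [-0.2, 1.2, 0.9]
finger_gap: 0.0855
```

```bash
python3 - <<'E'
from h import *
go([.516,.194,.10],np.pi/2+.01)
E
```

```text
t 3.25 tcp [0.5164 0.1924 0.1007] ft [-0.1806  1.2213  0.885 ] gap 0.08546180980603107 -> shift [0.0007 0.0016 0.    ] turn -76.36
```

Call:
arm_command(series="100 0 0.0015 0 -76.3;100 0 0.0015 0 -76.3;100 0 0.0015 0 -76.3;100 0 0.0015 0 -76.3;100 0 0.0015 0 -76.3;100 0 0.0015 0 -76.3;100 0 0.0015 0 -76.3;100 0 0.0015 0 -76.3;100 0 0.0015 0 -76.3;100 0 0.0015 0 -76.3")

```text
clock: 4.25
eef_pos: [0.5161, 0.1941, 0.1007]
ee_rot: [0.501, -0.499, -0.501, -0.499]
ft_force: [0.2, 0.5, 0.2]
finger_gap: 0.0854
```

```bash
python3 - <<'E'
from h import *
snap('wrist','w2');go([.516,.194,.018],np.pi/2+.01);snap('top','t2')
d=load('w2')
print(monitor.get_state()['q'])
E
```

```text
t 4.3 tcp [0.5162 0.1943 0.1007] ft [ 0.2303  0.0877 -0.4658] gap 0.08532653395054123 -> shift [ 0.0827  0.0002 -0.0002] turn -0.56
[ 0.3388  0.5043  1.8735 -0.0001  0.7639 -1.2318]
```

View pics/w2.png

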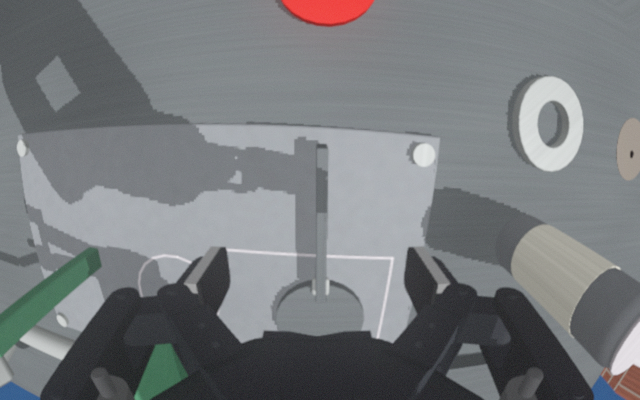

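The bar runs along column 321, nearly midway between the fingers (about 316), so I descend and close.

Call:
arm_command(series="100 0.04 0 0 0;100 0.075 0 0 0;100 0.083 0 0 0;100 0.083 0 0 0;40 0.083 0 0 0;20 0.083 0 0 0;10 0.083 0 0 0;0 0.083 0 0 0;0 0.083 0 0 0;0 0.083 0 0 0;0 0.083 0 0 0;0 0.083 0 0 0", force=40)

```text
clock: 5.55
eef_pos: [0.5167, 0.1957, 0.0179]
ee_rot: [0.501, -0.498, -0.501, -0.499]
ft_force: [-1.5, 0.7, 5.3]
finger_gap: 0.0074
```

```bash
python3 - <<'E'
from h import *
go([.516,.194,.018],np.pi/2+.01);snap('top','t3')
d=load('t3');i=d['c']['img'][130:250,225:415]
cv2.imwrite('pics/crop3.png',cv2.resize(i,None,fx=4.2,fy=4.2,interpolation=cv2.INTER_CUBIC))
print(at_z(load('w2'),321,148,.04),at_z(load('w2'),321,280,.04))
E
```

```text
t 5.55 tcp [0.5167 0.1957 0.0179] ft [-1.5278  0.6596  5.263 ] gap 0.007359489424867108 -> shift [-0.0001  0.0007 -0.0017] turn -0.26
[0.4686 0.196  0.04  ] [0.5674 0.1968 0.04  ]
```

Gripped, with a gap of 7.4 mm against an 8 mm bar. Now slide to the ring.

Call:
arm_command(series="0 0 0.001 -0.008 0;0 0 0.002 -0.02 0;0 0 0.003 -0.033 0;0 0 0.004 -0.046 0;0 0 0.005 -0.059 0;0 0 0.006 -0.072 0;0 0 0.007 -0.085 0;0 0 0.009 -0.098 0;0 0 0.011 -0.111 0;0 0 0.0125 -0.124 0;0 0 0.0125 -0.134 0;0 0 0.0125 -0.138 0")

```text
clock: 6.8
eef_pos: [0.5053, 0.0573, 0.0179]
ee_rot: [0.501, -0.498, -0.501, -0.499]
ft_force: [-0.9, 6.9, 6.2]
finger_gap: 0.0074
```

Call:
arm_command(series="0 0 0 0 0;0 0 0 0 0")

```text
clock: 7.0
eef_pos: [0.5052, 0.057, 0.0179]
ee_rot: [0.502, -0.498, -0.501, -0.499]
ft_force: [0.3, -2.0, 5.9]
finger_gap: 0.0072
```

```bash
python3 - <<'E'
from h import *
go([.5045,.058,.018],np.pi/2+.01);snap('top','t4');snap('scene','s4');snap('wrist','w4')
a=load('t4')['c']['img'][130:250,225:415];b=load('s4')['c']['img'][170:320,250:440]
a=cv2.resize(a,(560,354),interpolation=cv2.INTER_CUBIC);b=cv2.resize(b[30:120,60:190],(560,388)[:2],interpolation=cv2.INTER_CUBIC)
g=cv2.resize(load('t4')['c']['img'][155:215,280:350],(700,600),interpolation=cv2.INTER_CUBIC)
cv2.imwrite('pics/crop4.png',g)
E
```

```text
t 7.0 tcp [0.5052 0.057  0.0179] ft [ 0.3216 -1.9627  5.8834] gap 0.007196599973972818 -> shift [-0.0001  0.0007  0.001 ] turn -0.27
```

View pics/crop4.png

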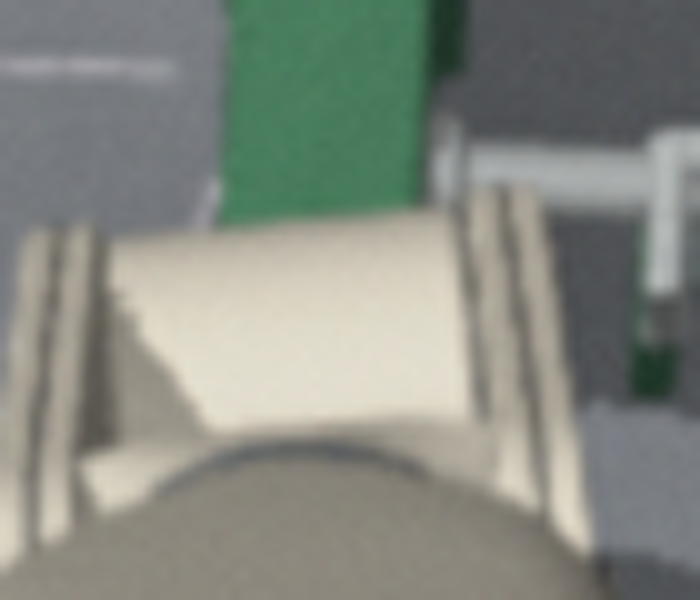

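The arm hides the blank from above. I release, rise, and look from the front with the wrist camera.

Call:
arm_command(series="10 0 0 0 0;25 0 0 0 0;50 0 0 0 0;70 0 0 0 0;80 0 0 0 0;80 0 0 0 0;80 -0.02 0 0 0;80 -0.06 0 0 0;80 -0.1 0 0 0;80 -0.1 0.03 0 0;80 -0.1 0.08 0 0;80 -0.1 0.08 0 0")

```text
clock: 8.35
eef_pos: [0.4159, 0.0565, 0.1162]
ee_rot: [-0.499, 0.501, 0.503, 0.496]
ft_force: [-0.1, 0.4, -0.5]
finger_gap: 0.0684
```

```bash
sed -i 's/RING=.*;PY/RING=np.array([.609,.058]);PY/' h.py; python3 - <<'E'
from h import *
go(pw(-.19,-.10,.13),-.05)
E
```

```text
t 8.35 tcp [0.4159 0.0565 0.1162] ft [-0.1168  0.4107 -0.4641] gap 0.06843740078625143 -> shift [-0.0137  0.0023 -0.0889] turn 93.16
```

Call:
arm_command(series="0 -0.014 0.002 -0.089 93;0 -0.014 0.002 -0.089 93;0 -0.014 0.002 -0.089 93;0 -0.014 0.002 -0.089 93;0 -0.014 0.002 -0.089 93;0 -0.014 0.002 -0.089 93;0 -0.014 0.002 -0.089 93;0 -0.014 0.002 -0.089 93;0 -0.014 0.002 -0.089 93;0 -0.014 0.002 -0.089 93;0 -0.014 0.002 -0.089 93;0 -0.014 0.002 -0.089 93")

```text
clock: 9.55
eef_pos: [0.4228, -0.0319, 0.1313]
ee_rot: [0.017, 0.707, -0.017, 0.707]
ft_force: [-0.2, -0.1, -0.7]
finger_gap: 0.0004
```

```bash
python3 - <<'E'
from h import *
snap('wrist','w5');s=monitor.get_state();print(s['eef_pos'],s['ft_force']);snap('top','t5')
i=load('w5')['c']['img']
cv2.imwrite('pics/crop5.png',cv2.resize(i[0:260,320:640],(738,600),interpolation=cv2.INTER_CUBIC))
E
```

```text
[ 0.4229 -0.0319  0.1313] [-0.0414  0.5809 -0.6651]
```

View pics/crop5.png

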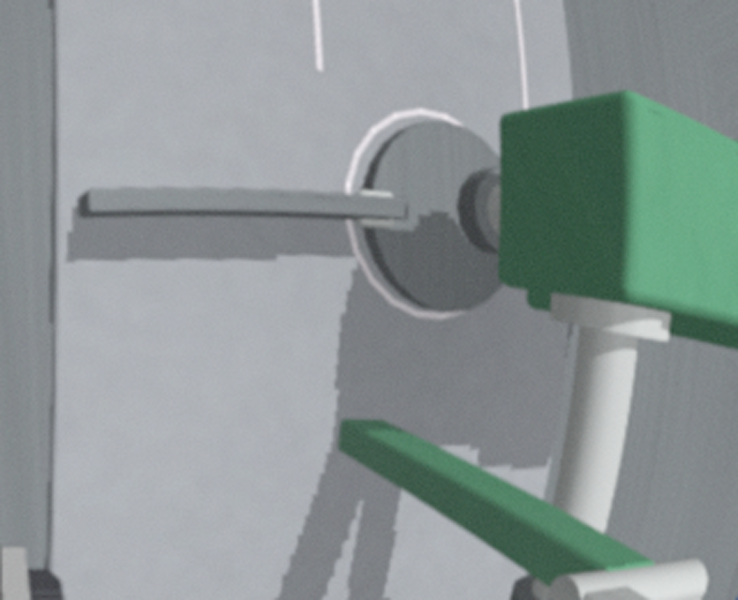

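The crop shows the blank inside the ring, shifted a little to the back. The ring arc runs through (422,110), (347,195) and (437,318). The blank's top rim runs through (438,122), (373,200) and (445,312).

```bash
python3 - <<'E'
from h import *
from scipy.optimize import least_squares
d=load('w5');k=738/320
def fit(pts,z,r):
    A=np.array([at_z(d,320+u/k,v/k,z)[:2] for u,v in pts])
    s=least_squares(lambda p:np.linalg.norm(A-p[:2],axis=1)-r,A.mean(0)+[.02,0])
    s2=least_squares(lambda p:np.linalg.norm(A-p[:2],axis=1)-p[2],np.r_[A.mean(0)+[.02,0],r])
    print(s.x,np.abs(s.fun).max(),s2.x)
    return s.x
a=fit([(422,110),(375,133),(355,165),(347,195),(355,250),(375,285),(400,307),(437,318)],.01,.043)
b=fit([(438,122),(405,136),(383,165),(373,200),(378,240),(398,280),(420,301),(445,312),(475,305)],.02,.040)
c,s=np.cos(PY),np.sin(PY);v=b-a;print('blank-ring world',v,np.linalg.norm(v),'press',c*v[0]+s*v[1],-s*v[0]+c*v[1])
i=load('w5')['c']['img'][35:150,420:560]
cv2.imwrite('pics/crop6.png',cv2.resize(i,(730,600),interpolation=cv2.INTER_CUBIC))
E
```

```text
[0.6095 0.0581] 0.0018044367346103235 [0.6109 0.0583 0.0441]
[0.6135 0.0575] 0.0017949931736315483 [0.6121 0.0571 0.0388]
blank-ring world [ 0.004  -0.0006] 0.004018897022676595 press 0.004000712673900965 -0.0003818787500856612
```

The blank is about 4 mm from the ring centre (limit 13 mm), flat. Next is the catch: shut fingers pushing the paddle from its right.

```bash
sed -i 's/RING=.*;PY/RING=np.array([.6095,.058]);PY/' h.py; python3 - <<'E'
from h import *
for p in[(-.12,-.145,.20),(-.034,-.14,.20),(-.034,-.064,.179)]:print(pw(*p));go(pw(*p),-.05)
d=load('t5');print(at_z(d,225+510/4.2,130+215/4.2,.22)-pw(-.03,-.095,.22))
E
```

```text
[ 0.4824 -0.0808  0.2   ]
t 9.65 tcp [ 0.4229 -0.0319  0.1313] ft [ 0.4134 -0.806  -0.5354] gap -0.0002624123268510856 -> shift [-0.0687 -0.0462  0.0616] turn 0.33
[ 0.5685 -0.0801  0.2   ]
t 9.65 tcp [ 0.4229 -0.0319  0.1313] ft [ 0.4134 -0.806  -0.5354] gap -0.0002624123268510856 -> shift [-0.0688 -0.0417  0.1477] turn 0.33
[ 0.5723 -0.0042  0.179 ]
t 9.65 tcp [ 0.4229 -0.0319  0.1313] ft [ 0.4134 -0.806  -0.5354] gap -0.0002624123268510856 -> shift [-0.0478  0.0343  0.1481] turn 0.33
[-0.0168  0.0038 -0.    ]
```

Call:
arm_command(series="0 -0.04 -0.03 0.01 0.3;0 -0.069 -0.046 0.03 0.3;0 -0.069 -0.046 0.06 0.3;0 -0.069 -0.044 0.1 0.3;0 -0.069 -0.042 0.13 0.3;0 -0.069 -0.042 0.148 0.3;0 -0.069 -0.042 0.148 0.3;0 -0.069 -0.042 0.148 0.3")

```text
clock: 10.45
eef_pos: [0.568, -0.0808, 0.1997]
ee_rot: [0.018, 0.707, -0.018, 0.706]
ft_force: [-0.4, 0.1, -0.2]
finger_gap: 0.0001
```

```bash
python3 - <<'E'
from h import *
snap('wrist','w6');go(pw(-.034,-.064,.179),-.05);snap('scene','s6')
a=cv2.resize(load('w6')['c']['img'][100:400,120:520],(480,360));b=load('s6')['c']['img'][170:290,260:360]
b=cv2.resize(b,(300,360),interpolation=cv2.INTER_CUBIC);cv2.imwrite('pics/m6.png',np.hstack([a,b]))
E
```

```text
t 10.5 tcp [ 0.5675 -0.0808  0.1998] ft [0.3383 0.4422 0.3272] gap 0.00035897516288842935 -> shift [0.0208 0.0767 0.0009] turn -0.09
```

View pics/m6.png

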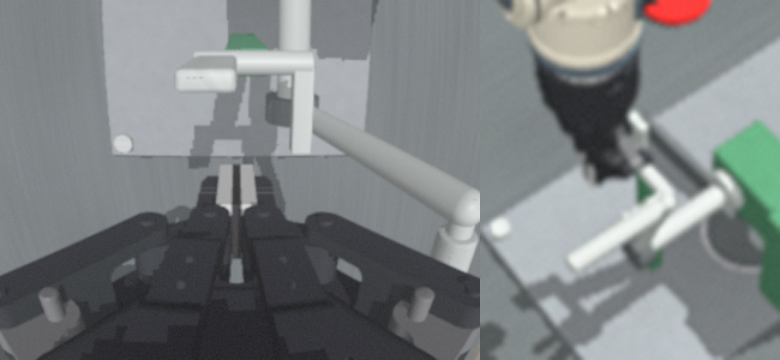

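The fingers at (237,185) stand right of the paddle, whose tip is at (208,72) in the left panel. I compute its place.

```bash
python3 - <<'E'
from h import *
d=load('w6');c,s=np.cos(PY),np.sin(PY)
for u,v in[(180,72),(208,72),(236,72),(208,90),(208,62),(237,205)]:
    p=at_z(d,120+u/1.2,100+v/1.2,.227 if v<200 else .2);w=p[:2]-RING;print(u,v,p,'press',c*w[0]+s*w[1],-s*w[0]+c*w[1])
E
```

```text
180 72 [ 0.5518 -0.0289  0.227 ] press -0.0532417083672222 -0.08966419501800056
208 72 [ 0.5607 -0.0294  0.227 ] press -0.04432936910389498 -0.08975472538898896
236 72 [ 0.5695 -0.0299  0.227 ] press -0.035517487849238444 -0.0897881026096879
208 90 [ 0.5604 -0.0352  0.227 ] press -0.04442484108870558 -0.09554658260395828
208 62 [ 0.5609 -0.0263  0.227 ] press -0.0442829124703351 -0.08657549243775674
237 205 [ 0.5668 -0.0918  0.2   ] press -0.03517976182625657 -0.15177863214191978
```

The paddle is actually centred at x' of about -44 mm (tip 18 mm wide, near the known 20), so I shift 10 mm to the front and then push it over.

Call:
arm_command(series="0 0 0 -0.01 0;0 0 0.012 -0.01 0;0 0 0.022 -0.01 0;0 0.002 0.03 -0.01 0;0 0.005 0.038 -0.01 0;0 0.008 0.046 -0.01 0;0 0.012 0.054 -0.01 0;0 0.015 0.061 -0.01 0;0 0.018 0.067 -0.01 0;0 0.02 0.073 -0.01 0;0 0.021 0.077 -0.01 0;0 0.021 0.077 -0.01 0")

```text
clock: 11.75
eef_pos: [0.5627, -0.0028, 0.179]
ee_rot: [0.019, 0.707, -0.018, 0.707]
ft_force: [-0.0, -0.8, 0.8]
finger_gap: 0.0
```

```bash
python3 - <<'E'
from h import *
snap('wrist','w7');go(pw(-.044,-.064,.179),-.05);snap('scene','s7')
a=cv2.resize(load('w7')['c']['img'][100:400,120:520],(480,360));b=load('s7')['c']['img'][170:290,260:360]
b=cv2.resize(b,(300,360),interpolation=cv2.INTER_CUBIC);cv2.imwrite('pics/m7.png',np.hstack([a,b]))
E
```

```text
t 11.8 tcp [ 0.5628 -0.0031  0.1792] ft [ 0.5211 -1.4349  0.2413] gap 0.00020824405166469269 -> shift [ 0.0002 -0.0006 -0.0004] turn -0.14
```

View pics/m7.png

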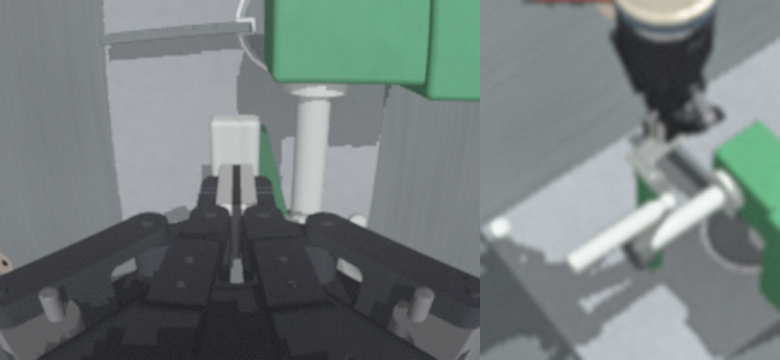

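The paddle now lies over to the left, with its tip at (236,120) beyond the fingers. I check its slope by depth.

```bash
python3 - <<'E'
from h import *
d=load('w7');c,s=np.cos(PY),np.sin(PY)
P=[]
for v in(122,128,135,142,150):
    p=at_d(d,120+236/1.2,100+v/1.2);w=p[:2]-RING;P.append((-s*w[0]+c*w[1],p[2]));print(v,'y,z',P[-1])
P=np.array(P);m=np.polyfit(P[:,0],P[:,1],1)[0];print('theta',np.pi/2+np.arctan(m), 'from hinge',np.arctan2(P[:,0]+.095,P[:,1]-.165))
E
```

```text
122 y,z (np.float64(-0.03560354615467787), np.float64(0.18227821289166893))
128 y,z (np.float64(-0.03773933565257982), np.float64(0.1833283328312036))
135 y,z (np.float64(-0.04100942576143604), np.float64(0.18215694698308646))
142 y,z (np.float64(-0.043788176202200685), np.float64(0.1826224127256814))
150 y,z (np.float64(-0.04781141948429855), np.float64(0.18096874099813676))
theta 1.6915810502681983 from hinge [1.2877 1.261  1.2631 1.2394 1.2445]
```

Call:
arm_command(series="0 0.001 0.001 0 0;0 0.002 0.002 0 0;0 0.003 0.003 0 0;0 0.003 0.003 0 0;0 0.003 0.003 0 0")

```text
clock: 12.35
eef_pos: [0.5633, -0.002, 0.1775]
ee_rot: [0.018, 0.707, -0.019, 0.707]
ft_force: [-3.7, -8.0, 11.0]
finger_gap: 0.0002
```

```bash
python3 - <<'E'
from h import *
go(pw(-.044,-.18,.27),-.05)
E
```

```text
t 12.35 tcp [ 0.5633 -0.002   0.1775] ft [-3.7072 -7.9999 11.0111] gap 0.00015620076343434802 -> shift [-0.0923 -0.118  -0.0004] turn -0.15
```

The catch is hard on its stop: 11 N back at the fingers. Now up and over the crossbar.

```bash
python3 - <<'E'
from h import *
go(pw(.041,-.18,.30),-.05)
E
```

```text
t 12.35 tcp [ 0.5633 -0.002   0.1775] ft [-3.7072 -7.9999 11.0111] gap 0.00015620076343434802 -> shift [-0.1222 -0.1178  0.0846] turn -0.15
```

Call:
arm_command(series="0 -0.04 -0.005 0 0;0 -0.08 -0.01 0 0;20 -0.122 -0.04 0 0;60 -0.122 -0.09 0.02 0;60 -0.122 -0.117 0.05 0;60 -0.122 -0.117 0.084 0;60 -0.122 -0.117 0.084 0;60 -0.122 -0.117 0.084 0;60 -0.122 -0.117 0.084 0")

```text
clock: 13.25
eef_pos: [0.6397, -0.1212, 0.2979]
ee_rot: [0.019, 0.707, -0.018, 0.706]
ft_force: [-0.3, 0.1, 0.1]
finger_gap: 0.0513
```

```bash
python3 - <<'E'
from h import *
snap('wrist','w8');go(pw(.041,-.18,.23),-.05)
cv2.imwrite('pics/w8c.png',load('w8')['c']['img'])
E
```

```text
t 13.3 tcp [ 0.6397 -0.1212  0.2981] ft [-0.2661  0.1244 -0.3639] gap 0.050949828845500936 -> shift [ 0.0681 -0.0026  0.002 ] turn -0.13
```

View pics/w8c.png

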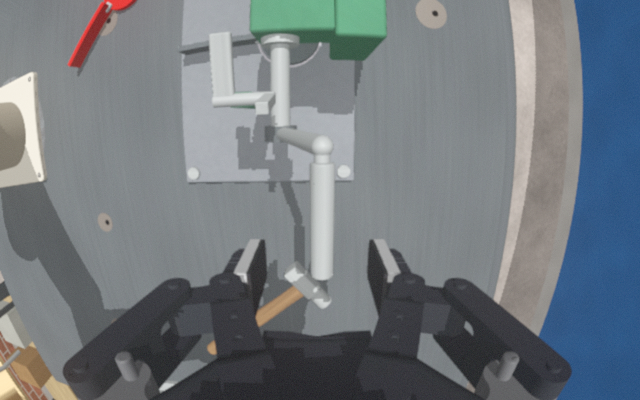

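The catch lies over at (220,65), and the crossbar runs from (323,160) to (322,278), between the fingers at columns 250 and 382. I compute its ends.

```bash
python3 - <<'E'
from h import *
d=load('w8');c,s=np.cos(PY),np.sin(PY)
for u,v in[(323,162),(322.5,215),(322,275)]:
    p=at_z(d,u,v,.249);w=p[:2]-RING;print(p,'press',c*w[0]+s*w[1],-s*w[0]+c*w[1],at_d(d,u,v))
E
```

```text
[ 0.6445 -0.0834  0.249 ] press 0.04197451539235593 -0.13943212648471476 [ 0.6444 -0.0824  0.2551]
[ 0.6425 -0.1183  0.249 ] press 0.041747775606077245 -0.17438319060276183 [ 0.6425 -0.1155  0.2571]
[ 0.6401 -0.1632  0.249 ] press 0.041603284802348754 -0.21940189960583192 [ 0.6402 -0.1588  0.2566]
```

Call:
arm_command(series="60 0.03 -0.002 0.003 0;60 0.06 -0.002 0.003 0;60 0.068 -0.002 0.003 0;60 0.068 -0.002 0.003 0;20 0.068 -0.002 0.003 0;0 0.068 -0.002 0.003 0;0 0.068 -0.002 0.003 0;0 0.068 -0.002 0.003 0;0 0.068 -0.002 0.003 0;0 0.068 -0.002 0.003 0", force=50)

```text
clock: 14.3
eef_pos: [0.6429, -0.124, 0.232]
ee_rot: [0.019, 0.707, -0.019, 0.707]
ft_force: [-5.1, 0.1, 5.7]
finger_gap: 0.0145
```

```bash
python3 - <<'E'
from h import *
s=monitor.get_state();print(s['finger_gap'],s['ft_force'])
w=s['eef_pos'][:2]-RING;c,sn=np.cos(PY),np.sin(PY);x0=c*w[0]+sn*w[1];z0=s['eef_pos'][2];print('press x',x0,'z',z0)
M=R.from_quat(s['ee_rot']).as_matrix()
for q in np.linspace(.1,1.3,13):
    f=lambda q:np.array([.14*np.sin(.3-q),.14*np.cos(.3-q)])
    d=f(q)-f(0);v=M.T@(pw(d[0],0,d[1])-pw(0,0,0));print(round(q,2),v.round(4))
E
```

```text
0.014489752831866253 [-5.0732  0.0975  5.7161]
press x 0.04243741306200796 z 0.23196508526053952
0.1 [-0.0035 -0.     -0.0136]
0.2 [-0.0055 -0.0001 -0.0274]
0.3 [-0.0062 -0.0001 -0.0414]
0.4 [-0.0055 -0.0002 -0.0554]
0.5 [-0.0034 -0.0002 -0.0692]
0.6 [ 0.0001 -0.0002 -0.0827]
0.7 [ 0.0049 -0.0003 -0.0959]
0.8 [ 0.011  -0.0003 -0.1085]
0.9 [ 0.0183 -0.0003 -0.1204]
1.0 [ 0.0268 -0.0004 -0.1315]
1.1 [ 0.0363 -0.0004 -0.1418]
1.2 [ 0.0468 -0.0004 -0.151 ]
1.3 [ 0.0582 -0.0004 -0.1591]
```

Gripped. Now pull along the arc, first to 0.8 rad.

Call:
arm_command(series="0 -0.0035 0 -0.0136 0;0 -0.0055 0 -0.0274 0;0 -0.0062 0 -0.0414 0;0 -0.0055 0 -0.0554 0;0 -0.0034 0 -0.0692 0;0 0 0 -0.083 0;0 0.005 0 -0.096 0;0 0.011 0 -0.1085 0;0 0.011 0 -0.1085 0")

```text
clock: 15.2
eef_pos: [0.5347, -0.1187, 0.2212]
ee_rot: [0.018, 0.706, -0.019, 0.708]
ft_force: [0.5, -0.8, 9.1]
finger_gap: 0.0142
```

```bash
cat > lev.py <<'E'
from h import *
s=monitor.get_state();w=s['eef_pos'][:2]-RING;c,sn=np.cos(PY),np.sin(PY);x=c*w[0]+sn*w[1]-.0007;z=s['eef_pos'][2]+.017
print(s['clock'],'gap',s['finger_gap'],'ft',s['ft_force'],'x,z',x,z,'angle',.3-np.arctan2(x,z-.115),'r',np.hypot(x,z-.115))
M=R.from_quat(s['ee_rot']).as_matrix()
for q in(.9,1.,1.1,1.2,1.25,1.28,1.3):print(q,(M.T@(pw(.14*np.sin(.3-q)-x,0,.115+.14*np.cos(.3-q)-z)-pw(0,0,0))).round(4))
E
python3 lev.py
```

```text
15.2 gap 0.014243758883497248 ft [ 0.5356 -0.7782  9.0736] x,z -0.06655575255445939 0.23818387153502557 angle 0.7953624050810342 r 0.1400140507393744
0.9 [ 0.0076 -0.     -0.0125]
1.0 [ 0.016  -0.     -0.0237]
1.1 [ 0.0255 -0.0001 -0.034 ]
1.2 [ 0.036  -0.0001 -0.0432]
1.25 [ 0.0416 -0.0001 -0.0475]
1.28 [ 0.045  -0.0001 -0.0499]
1.3 [ 0.0474 -0.0001 -0.0514]
```

Call:
arm_command(series="0 0.0076 0 -0.0125 0;0 0.016 0 -0.0237 0;0 0.0255 0 -0.034 0;0 0.036 0 -0.0432 0;0 0.0416 0 -0.0475 0;0 0.044 0 -0.049 0;0 0.044 0 -0.049 0;0 0.044 0 -0.049 0")

```text
clock: 16.0
eef_pos: [0.4879, -0.1165, 0.1793]
ee_rot: [0.018, 0.705, -0.019, 0.709]
ft_force: [-5.8, -0.5, 26.4]
finger_gap: 0.014
```

```bash
python3 lev.py
```

```text
16.0 gap 0.014034481600382 ft [-5.8249 -0.4998 26.4255] x,z -0.11345588256752731 0.1963014486292266 angle 1.2490221231010503 r 0.13957851854202824
0.9 [-0.034   0.      0.0346]
1.0 [-0.0256  0.      0.0234]
1.1 [-0.0162  0.      0.0131]
1.2 [-0.0057 -0.      0.0038]
1.25 [-0.0001 -0.     -0.0004]
1.28 [ 0.0033 -0.     -0.0028]
1.3 [ 0.0056 -0.     -0.0044]
```

The lever is at 1.25 rad, on its stop. I hold a moment and take one last look.

Call:
arm_command(series="0 0 0 0 0;0 0 0 0 0;0 0 0 0 0;0 0 0 0 0;0 0 0 0 0")

```text
clock: 16.5
eef_pos: [0.4879, -0.1165, 0.1793]
ee_rot: [0.018, 0.705, -0.019, 0.709]
ft_force: [-5.5, -0.6, 26.6]
finger_gap: 0.0146
```

```bash
python3 - <<'E'
from h import *
snap('wrist','w9');snap('top','t9');snap('scene','s9')
a=cv2.resize(load('w9')['c']['img'][0:200,200:440],(480,400));b=cv2.resize(load('t9')['c']['img'][140:230,230:310],(320,360),interpolation=cv2.INTER_CUBIC)[:, :]
b=cv2.resize(load('t9')['c']['img'][140:240,240:340],(300,400),interpolation=cv2.INTER_CUBIC);cv2.imwrite('pics/m9.png',np.hstack([a,b]))
E
python3 lev.py|head -1
```

```text
16.65 gap 0.014692677634942183 ft [-5.6505 -0.4419 25.0344] x,z -0.11347128412275284 0.1962858713985049 angle 1.249177107055988 r 0.13958196591781039
```

View pics/m9.png

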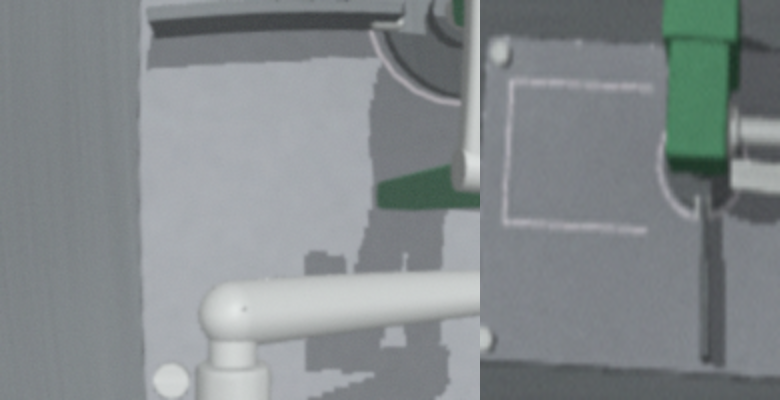

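The blank is still in the ring (right panel, about (700,175)), the pad is down at (450,20), and the lever arm is held down. Time to hand in.

```bash
python3 - <<'E'
from h import *
print(env.job_done())
E
```

```text
the job is handed in; nothing more can be done
None
```

The job is handed in, with the arm still holding the crossbar down at the lever's stop. No verdict was reported.

I gripped the flat bar and slid the blank along the plate into the ring without lifting it. I then tipped the catch over with shut fingers and pulled the crossbar along its arc.

**Last checks:**
- **Blank:** about 4 mm from the ring's centre (limit 13 mm). This was fitted from a wrist picture before the press came down, and the final picture shows it still in the ring.
- **Catch:** on its stop, with 11 N back at the fingers. Depth readings put it at about 1.3 rad.
- **Lever:** 1.249 rad, worked out from the tool's position. The wrist force is about 25 N with the bar in the fingers (gap 14.7 mm).
- **Bystanders:** I never moved the arm near the hammer, can or flange, but took no final measurement of them.

**What disagreed or was not checked:**
- **Ring position:** the top and wrist cameras differed by about 3 mm in y. A later close view settled it.
- **Paddle position:** it was 14 mm further to the front than the catch post's stated position, so I corrected for that before pushing.
- **Catch slope:** a straight-line fit to the depth gave an impossible 1.69 rad. I relied on the tip position and the push against the stop instead.
- **Pad force:** I could not measure it directly. It is inferred from the lever being at its stop.

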